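Gap spacer and tile glue-up on the craft table

ROBOT

A 6-joint arm with a two-finger parallel gripper is mounted at the origin on the work surface. World frame = base frame: x ahead of the robot, y to its left, z up, the work surface at z = 0. Lengths are in m, angles in rad, forces in N, time in s.
With the tool pointing down it reaches from about 0.25 to 0.725 m from the base axis. Payload 4 kg.
Tool frame: the origin (TCP) lies between the finger pads; the fingertips stand bot.tcp_to_tips ahead of it and the grasp point (between the pads) lies 5 mm behind it (bot.tcp_to_tips is the distance from the TCP to the fingertips, in m); x points along the fingers, y is the direction in which the jaws open and shut, and the axes are right-handed (so a half turn about x gives the same grasp; the last joint's range is limited). The gripper opens to 85 mm and grips with 20 to 120 N. Pads are 22 mm wide; open, the fingers measure 114 mm over their backs; the gripper's body (76 mm by 85 mm) begins 54 mm behind the grasp point. The pads swing forward as they close: fully open they stand 13 mm farther back than shut.
Start: joints at [-1.149, 0.241, 0.005, 1.335, 0, 1.571], TCP at [0.205, -0.456, 0.245] pointing down, gripper open.
Joint ranges: [-2.72, 2.72], [-1.05, 1.87], [-1.09, 1.28], [-1.99, 2.15], [-1.42, 1.44], [-3.14, 3.14]. Speed limits (rad/s): [2.79, 2.79, 3.14, 3.14, 3.14, 3.14].

INTERFACE

Orientations are given as a unit quaternion [w, x, y, z].
In Python, from bench import bot gives the robot as it stands.
- The arm moves only by the tool play_rows, never from a script. Its argument "moves" is text: rows parted by semicolons, each of 7 numbers parted by spaces: the shift along the world's x, y, z in units of 1000 mm (1.0 is 1000 mm), then the turn, a rotation vector about the world's x, y, z in units of 90 degrees (1.0 is 90 degrees), then the opening, from -1 (shut) to 1 (fully open), so that 0 is half open. In form: tx ty tz rx ry rz hand; .... A call has 1 to 12 rows; each row is the pose to reach, as a shift and turn from the pose commanded when the call began; what a row does not reach only later rows make up. A row lasts 1/12 s, in which the tool goes at most 41.7 mm and 7.16 degrees, less where a joint would pass 70% of its speed; a pose out of reach is approached as far as the arm can. A call with a number of a shift or a turn outside -1 to 1 is refused whole. A call with a gripper value outside its range is refused whole. The fingers move at their own pace and stop on an object; "grip_force" is the grip in N (left out, the last holds). Time passes only in rows, so rows that repeat a pose let the fingers close. It gives the time, the measured TCP pose, the force and the opening at its end, in the units of the state.
- bot.get_obs(): the state, without advancing time (a new reading comes with each control period).
- bot.capture(name): name is "scene" or "top"; returns a dict with "color" (480x640x3 uint8, blue, green, red), "intrinsics" (3x3 intrinsics, pixels), "position" and "attitude" of the camera in the world. Camera axes: x right, y down, z forward; pixel columns grow to the right and rows downward; lengths in m; the calibration is good to about 2 mm. A picture is of the moment at which its call begins. There is no depth.
- bot.hand_in(): hands the job in, once; it reports no verdict.
The state is a dict: "time": time; "qpos": joint angles; "qd": joint speeds; "joint_efforts": joint torques, N m; "tcp_pos": TCP position; "eef_rot": TCP orientation; "wrist_force": force on the tool from outside, world axes, zero at the start; "wrist_torque": the same for the moment, N m; "opening": finger opening in m.
Only numpy, scipy, OpenCV 4.12 (cv2) and the standard library are available. Lean on these libraries where they do the work, as an engineer would, in place of code of your own. Each camera call takes 0.05 s, during which the arm holds its last target. There are 200 camera calls.

TASK

Slide the clear lid of the small wooden box fully open and take out the metal spacer. Stand the spacer upright on the gluing board whose gap between tile and stop is wide enough for it, all the way down in that gap; leave the other board's tile and the other things on the table where they are. Then press that tile along its board so that it pins the spacer flat against the stop, and finish while still holding it pressed firmly there with the fingers, tile flat on the board and in line with it.

Things in the scene. Friction and masses are not known exactly. Their poses are not given: they have to be found in the camera images.
- lid (a joint): travel of the box's lid in m: 0 shut, 0.125 fully open; it slides towards the box's +y with about 1.5 N of friction and stays where it is left
- lid_grip (a point): centre of the lid's handle, a dark wooden bar 50 (x) x 14 (y) x 24 mm tall standing on the middle of the clear lid; the lid's top is 12 mm below this point. Axes are the box's
- box: wooden box fixed to the table, open top under the sliding lid: 104 (x) x 136 (y) x 52 mm tall outside, walls and floor 6 mm; origin at the centre of its underside, z up. The lid covers it at 53 to 57 mm height; shut, its handle is over the box's centre
- spacer_centre (a point): centre of the spacer, a plain aluminium bar 40 (x) x 10 (y, its thickness) x 40 mm tall, 0.04 kg, standing loose on the box's 6 mm thick floor, with room for fingers on both flat faces
- board_1: one of two like gluing boards of pale wood, fixed to the table; which of them lies nearer the robot varies, and so does the size of the gap on each. Base 40 (x) x 130 (y) x 12 mm thick; origin at the centre of its underside, z up. At its +y end a fixed stop, 40 (x) x 15 (y) mm, rises 15 mm above the base's top; the stop's flat face towards the tile lies at y = +45 mm. The tile lies on the base on the -y side of the stop, with an open gap between them
- board_2: one of two like gluing boards of pale wood, fixed to the table; which of them lies nearer the robot varies, and so does the size of the gap on each. Base 40 (x) x 130 (y) x 12 mm thick; origin at the centre of its underside, z up. At its +y end a fixed stop, 40 (x) x 15 (y) mm, rises 15 mm above the base's top; the stop's flat face towards the tile lies at y = +45 mm. The tile lies on the base on the -y side of the stop, with an open gap between them
- tile_1_centre (a point): centre of the loose tile on board_1: terracotta with a pale glazed top, 44 (x) x 60 (y) x 15 mm thick, 0.09 kg, lying flat with its edges parallel to the board's; it overhangs the 40 mm wide base by 2 mm on either side. Gap = 45 mm - 30 mm - (y of this point in the board's frame)
- tile_2_centre (a point): centre of the loose tile on board_2: terracotta with a pale glazed top, 44 (x) x 60 (y) x 15 mm thick, 0.09 kg, lying flat with its edges parallel to the board's; it overhangs the 40 mm wide base by 2 mm on either side. Gap = 45 mm - 30 mm - (y of this point in the board's frame)
- tile_1: the same tile, origin at the centre of its underside
- tile_2: the same tile, origin at the centre of its underside
- spacer: the same spacer, origin at the centre of its underside
- vase: bystander: white vase 180 mm tall, 72 mm across, origin at the centre of its foot
- jar: bystander: closed glass jar 75 mm tall, 60 mm across, origin at the centre of its foot
- cup: bystander: white cup 75 mm tall, 72 mm across, origin at the centre of its foot
Not all that is in view belongs to the job. Leave any blue, pink or turquoise look-alike of the board_1 alone.

How it is judged:
On the way, in this order (a step that is already met when the one before it is completed fails the run):
1. the lid is slid open, at least 110 mm (value of joint lid above 0.11 m), for 0.2 s.
2. the spacer stands upright at the bottom of the wide gap, between tile and stop (z of spacer_centre in the frame of board_1 between 0.0295 and 0.0345 m and x of spacer_centre in the frame of board_1 between -0.01 and 0.01 m and angle between spacer_centre's own z axis and vertical below 0.08 rad and y of spacer_centre in the frame of board_1 between 0.02 and 0.042 m), for 0.2 s.
At the end, for the whole second after the job is handed in: lid open 110 mm or more; spacer upright and square (0.08 rad) on the wide-gap board, within 2.5 mm of stop and base, 10 mm of midline; tile flat (3 mm, 0.06 rad), in line (0.08 rad, 8 mm), at the spacer (3.5 mm); fingers on tile, tile on spacer, spacer on stop over 2 N each; at rest (value of joint lid above 0.11 m and z of spacer_centre in the frame of board_1 between 0.0295 and 0.0345 m and x of spacer_centre in the frame of board_1 between -0.01 and 0.01 m and angle between spacer_centre's own z axis and vertical below 0.08 rad and y of spacer_centre in the frame of board_1 between 0.0375 and 0.0425 m and y of tile_1_centre in the frame of board_1 between 0.002 and 0.0085 m and x of tile_1_centre in the frame of board_1 between -0.008 and 0.008 m and z of tile_1_centre in the frame of board_1 between 0.017 and 0.0225 m and angle between the y axis of each of tile_1, spacer and the y axis of board_1, either way round below 0.08 rad and angle between tile_1's own z axis and vertical below 0.06 rad and contact force between tile_1 and spacer above 2 N and contact force between spacer and board_1 above 2 N and contact force between the fingers and tile_1 above 2 N and linear speed of each of tile_1, spacer below 0.02 m/s); the arm keeps its last pose, push and grip.
It fails at once if the tile with the narrow gap is shifted more than 8 mm (distance of tile_2_centre from where it was at the start of the episode above 0.008 m).
It fails at once if a bystander (vase, jar, cup) is moved more than 30 mm (distance of any of vase, jar, cup from where it was at the start of the episode above 0.03 m).
It also fails if it takes over 58 s, if anything falls off the work surface, if the arm or the gripper's body presses on something with over 40 N, if the wrist force passes 120 N, or if a joint passes its speed limit or range.

## Working session

There is one attempt and no reset: what is moved stays moved. The work goes in short steps, Python scripts to look and compute and a tool call to move; the robot and the scene stay as the last step left them, time stands still between calls to the robot, and variables do not carry over. Pictures are saved under pics/ and viewed, about 8 in all and at most 12, crops included, and the job is handed in when it is done.

Besides the shell and the picture viewer there is one more tool, called after "Emit:" as name(argument=value, ...) on one line, values as JSON. play_rows: Moves the arm, as the interface text tells. Shifts and turns lie within -1 to 1; 1 stands for 1000 mm of shift or 90 degrees of turn. Its arguments: {"type":"object","properties":{"moves":{"type":"string"},"grip_force":{"type":"number"}},"required":["moves"]}

```bash
mkdir -p pics; ls
python3 - <<'E'
from bench import bot
import cv2,numpy as np
np.set_printoptions(precision=4,suppress=True)
print(bot.tcp_to_tips, bot.get_obs())
for n in("top","scene"):
    c=bot.capture(n); cv2.imwrite(f"pics/{n}0.png",c["color"]); print(n,c["intrinsics"],c["position"],c["attitude"])
E
```

```text
pics
0.014 {'time': 0.0, 'qpos': array([-1.149 ,  0.2414,  0.0037,  1.3352,  0.    ,  1.5708]), 'qd': array([-0.0004, -0.0009, -0.0003, -0.0003,  0.0006,  0.0008]), 'joint_efforts': array([ -0.0002, -37.2313,  25.2411,   0.0168,  -0.    ,  -0.    ]), 'tcp_pos': array([ 0.2045, -0.4556,  0.2444]), 'eef_rot': array([-0.1473, -0.6913, -0.1487,  0.6916]), 'wrist_force': array([ 0.5491, -0.2496,  1.0474]), 'wrist_torque': array([-0.0031, -0.0367,  0.0291]), 'opening': 0.0856490970515413}
top [[617.0415   0.     313.4385]
 [  0.     617.0415 239.8617]
 [  0.       0.       1.    ]] [ 0.4375 -0.0885  1.278 ] [ 0.0307 -0.7062  0.7067 -0.0295]
scene [[456.6814   0.     314.9447]
 [  0.     456.6814 231.5779]
 [  0.       0.       1.    ]] [1.0719 0.4996 0.6443] [-0.1616  0.321   0.8349 -0.4169]
```

View pics/top0.png

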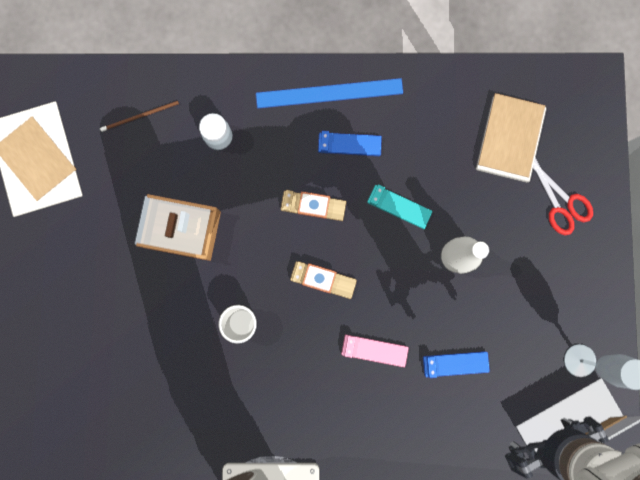

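View pics/scene0.png

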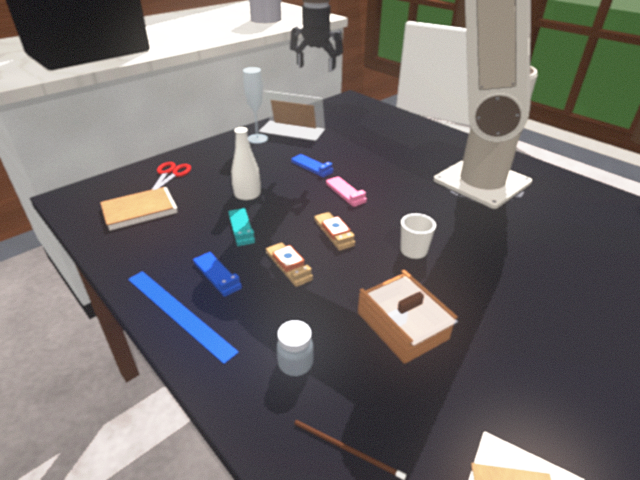

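The top view shows the box at about (178,227), the far board at (313,206), the near board at (323,280), the jar at (215,132), the cup at (238,323) and the vase at (465,254). Next I'll crop in for detail.

Run:
```python
import cv2,numpy as np
a=cv2.imread("pics/top0.png"); s=cv2.imread("pics/scene0.png")
b=cv2.resize(a[180:305,125:235],None,fx=4,fy=4,interpolation=2)
c=cv2.resize(a[180:305,275:365],None,fx=4,fy=4,interpolation=2)
cv2.imwrite("pics/c1.png",np.hstack([b,c]))
d=s[200:370,255:465]; cv2.imwrite("pics/c2.png",cv2.resize(d,None,fx=3.5,fy=3.5,interpolation=2))
```

```text
(no output)
```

View pics/c1.png

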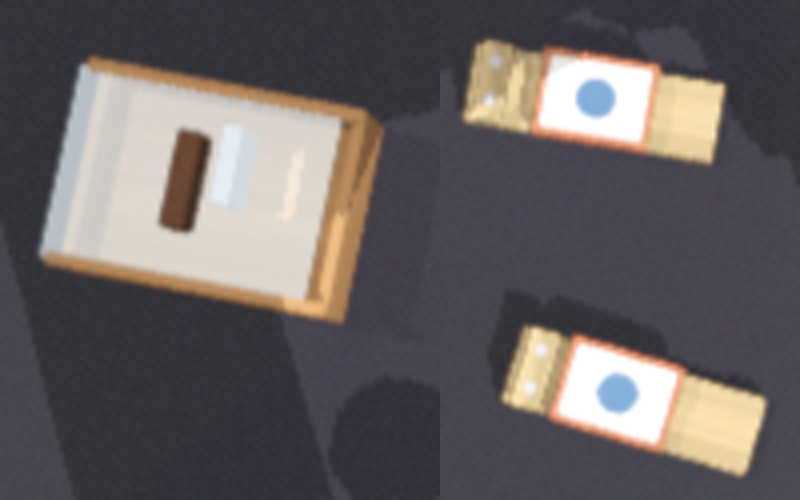

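View pics/c2.png

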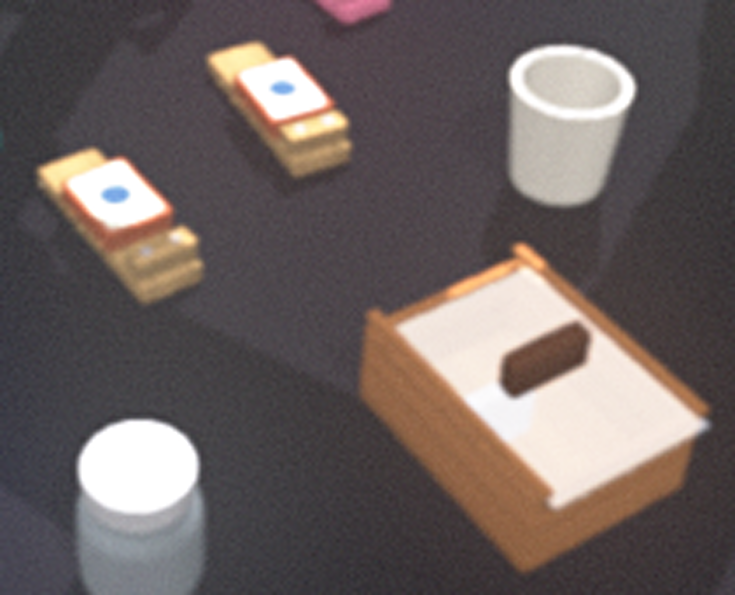

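Far board has the wide gap, so it should be board_1. The box's lid slides to image left, which is world +y. Now I'll fit the poses from corners in both views.

```bash
cat > h.py <<'E'
import numpy as np
from scipy.spatial.transform import Rotation as R
from scipy.optimize import least_squares
np.set_printoptions(precision=4,suppress=True)
K={'top':(617.0415,313.4385,239.8617),'scene':(456.6814,314.9447,231.5779)}
P={'top':[.4375,-.0885,1.278],'scene':[1.0719,.4996,.6443]}
Q={'top':[.0307,-.7062,.7067,-.0295],'scene':[-.1616,.321,.8349,-.4169]}
P={k:np.array(v) for k,v in P.items()}
M={k:R.from_quat(q[1:]+q[:1]).as_matrix() for k,q in Q.items()}
def proj(c,p):
    q=(np.atleast_2d(p)-P[c])@M[c]; f,a,b=K[c]
    return q[:,:2]/q[:,2:]*f+[a,b]
def ray(c,uv,z):
    f,a,b=K[c]; uv=np.atleast_2d(uv); d=np.c_[(uv-[a,b])/f,np.ones(len(uv))]@M[c].T
    return P[c]+d*((z-P[c][2])/d[:,2])[:,None]
def fit(obs,x0):
    """obs: (cam, model xyz, uv); returns x,y,yaw, residuals px"""
    m=np.array([o[1] for o in obs],float)
    def f(v):
        w=R.from_euler('z',v[2]).apply(m)+[v[0],v[1],0]
        return np.concatenate([proj(o[0],w[i])[0]-o[2] for i,o in enumerate(obs)])
    s=least_squares(f,x0,loss='soft_l1'); return s.x,s.fun.reshape(-1,2)
E
python3 - <<'E'
from h import *
A=lambda X,Y:(125+(X+.5)/4-.5,180+(Y+.5)/4-.5)
B=lambda X,Y:(275+(X-440+.5)/4-.5,180+(Y+.5)/4-.5)
C=lambda X,Y:(255+(X+.5)/3.5-.5,200+(Y+.5)/3.5-.5)
T,S='top','scene'
b=lambda sx,y,z:(sx*.02,y,z)
far=[(T,b(1,-.065,.012),B(725,83)),(T,b(-1,-.065,.012),B(712,162)),(T,b(1,.06,.027),B(483,38)),(T,b(-1,.06,.027),B(465,122)),
 (S,b(1,.06,0),C(150,303)),(S,b(-1,.06,0),C(203,275)),(S,b(1,-.065,.012),C(38,172)),(S,b(-1,-.065,.012),C(98,149))]
near=[(T,b(1,-.065,.012),B(766,397)),(T,b(-1,-.065,.012),B(743,474)),(T,b(1,.06,.027),B(528,325)),(T,b(-1,.06,.027),B(504,403)),
 (S,b(1,.06,0),C(298,178)),(S,b(-1,.06,0),C(350,158)),(S,b(1,-.065,.012),C(208,58)),(S,b(-1,-.065,.012),C(264,42))]
box=[(T,(.052,-.068,0),A(382,128)),(T,(-.052,-.068,0),A(345,322)),(S,(.052,.068,0),C(525,572)),(S,(-.052,.068,0),C(683,487)),(T,(0,0,.078),A(186,180)),(S,(0,0,.069),C(545,358))]
for n,o in(("far",far),("near",near),("box",box)):
    x,r=fit(o,[.5,0,-.2]); print(n,x[:2],np.degrees(x[2])); print(r.round(1).tolist())
    if n!='box':
        tl={"far":[(547,52),(657,66),(644,147),(535,131)],"near":[(575,337),(683,370),(661,449),(552,416)]}[n]
        w=ray(T,[B(*t) for t in tl],.027); R2=R.from_euler('z',-x[2])
        l=R2.apply(w-[x[0],x[1],0]); print("tile local",l[:,:2].round(4).tolist(),l.mean(0))
        tl={"far":[(65,190),(122,158),(172,210),(105,248-13)],"near":[(237,87),(293,57),(332,97),(275,124)]}[n]
        w=ray(S,[C(*t) for t in tl],.027)
        l=R2.apply(w-[x[0],x[1],0]); print("tile local scene",l[:,:2].round(4).tolist(),l.mean(0))
    else:
        w=ray(T,[A(234,140)],.046); print("spacer approx",w,R.from_euler('z',-x[2]).apply(w-[x[0],x[1],0]))
q=[-0.6913,-0.1487,0.6916,-0.1473]; print("tool axes cols\n",R.from_quat(q).as_matrix())
E
```

```text
far [ 0.6169 -0.0836] -8.65828903557609
[[-1.3, 0.3], [-0.9, -0.4], [-0.8, 1.5], [0.7, -0.4], [-1.6, -0.9], [-0.3, -0.3], [0.5, -0.4], [-0.9, -0.0]]
tile local [[0.021, 0.0253], [0.0222, -0.0315], [-0.02, -0.0311], [-0.0202, 0.0252]] [ 0.0007 -0.003   0.027 ]
tile local scene [[0.0244, -0.0233], [-0.0203, -0.031], [-0.0197, 0.0279], [0.025, 0.0254]] [ 0.0023 -0.0002  0.027 ]
near [ 0.464  -0.1037] -16.381866292348466
[[-1.0, 0.2], [-0.6, -0.2], [-0.2, 0.7], [0.2, 0.2], [-1.2, -1.1], [-0.5, -0.2], [0.3, -0.1], [-1.0, 0.4]]
tile local [[0.0224, 0.0353], [0.0217, -0.0219], [-0.0197, -0.0223], [-0.0193, 0.0352]] [0.0013 0.0066 0.027 ]
tile local scene [[0.0274, -0.0073], [-0.0221, -0.0218], [-0.0235, 0.0294], [0.0234, 0.0391]] [0.0013 0.0098 0.027 ]
box [0.5684 0.1865] -10.976367582169484
[[-0.7, -0.3], [-1.6, 0.1], [0.3, 0.9], [0.1, 0.3], [2.8, 0.8], [-3.0, -2.9]]
spacer approx [[0.5938 0.1757 0.046 ]] [[ 0.027  -0.0058  0.046 ]]
tool axes cols
 [[-0.0008  0.4093 -0.9124]
 [ 0.0018 -0.9124 -0.4093]
 [-1.     -0.002   0.    ]]
```

Run:
```python
from h import *
A=lambda X,Y:(125+(X+.5)/4-.5,180+(Y+.5)/4-.5)
C=lambda X,Y:(255+(X+.5)/3.5-.5,200+(Y+.5)/3.5-.5)
import cv2
for n,z in(("top",.078),("scene",.069)):
    a=cv2.imread(f"pics/{n}0.png").astype(int); 
    y0,y1,x0,x1=(205,245,155,185) if n=="top" else (285,320,390,430)
    m=(a[y0:y1,x0:x1].sum(2)<260); v,u=np.nonzero(m); print(n,m.sum(),u.mean()+x0,v.mean()+y0,ray(n,[(u.mean()+x0,v.mean()+y0)],z))
print(proj('top',[.5684,.1865,.069]))
```

```text
top 168 170.98214285714286 224.92261904761904 [[0.5695 0.1922 0.078 ]]
scene 271 411.5129151291513 301.1623616236162 [[0.5671 0.1946 0.069 ]]
[[174.9343 225.9734]]
```

Emit:
play_rows(moves="0 0 0.03 0 0 -0.05 1; 0.02 0.02 0.055 0 0 -0.12 1; 0.04 0.06 0.055 0 0 -0.2 1; 0.06 0.1 0.055 0 0 -0.27 1; 0.08 0.14 0.055 0 0 -0.33 1; 0.1 0.18 0.055 0 0 -0.39 1; 0.12 0.22 0.055 0 0 -0.39 1; 0.14 0.26 0.055 0 0 -0.39 1; 0.16 0.3 0.055 0 0 -0.39 1; 0.18 0.33 0.055 0 0 -0.39 1; 0.2 0.36 0.055 0 0 -0.39 1; 0.22 0.39 0.055 0 0 -0.39 1", grip_force=30)

```text
time: 1.1
tcp_pos: [0.4175, -0.0768, 0.3002]
eef_rot: [-0.066, 0.704, -0.064, -0.704]
wrist_force: [-0.4, -0.7, 0.5]
opening: 0.0857
```

Emit:
play_rows(moves="0.02 0.035 0 0 0 0 1; 0.04 0.07 0 0 0 0 1; 0.06 0.105 0 0 0 0 1; 0.08 0.14 0 0 0 0 1; 0.1 0.175 0 0 0 0 1; 0.12 0.21 -0.02 0 0 0 1; 0.135 0.24 -0.05 0 0 0 1; 0.143 0.258 -0.08 0 0 0 1; 0.143 0.258 -0.115 0 0 0 1; 0.143 0.258 -0.14 0 0 0 1; 0.143 0.258 -0.14 0 0 0 1; 0.143 0.258 -0.14 0 0 0 1")

```text
time: 2.1
tcp_pos: [0.5109, -0.0592, 0.2181]
eef_rot: [0.059, -0.705, 0.035, 0.706]
wrist_force: [0.7, 0.1, 0.2]
opening: 0.0853
```

Run:
```python
from bench import bot
import cv2,numpy as np
from h import *
o=bot.get_obs(); print(o["tcp_pos"],o["eef_rot"],R.from_quat(np.roll(o["eef_rot"],-1)).as_matrix())
a=bot.capture("scene")["color"];b=bot.capture("top")["color"]
cv2.imwrite("pics/v1.png",np.hstack([cv2.resize(a[150:370,330:480],None,fx=2.4,fy=2.4),cv2.resize(b[150:300,100:250],(528,528))[:, :440]]))
```

```text
[ 0.5109 -0.0592  0.2181] [ 0.0587 -0.705   0.0353  0.7059] [[ 0.0008 -0.1326 -0.9912]
 [ 0.0331 -0.9906  0.1325]
 [-0.9995 -0.033   0.0036]]
```

View pics/v1.png

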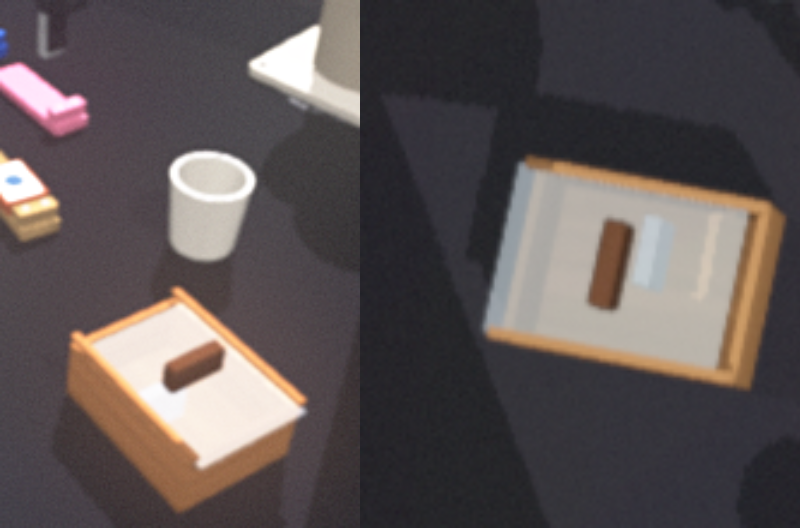

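The picture shows the arm short of the box, with the box and lid unchanged. I'll check the joints.

Run:
```python
from bench import bot
o=bot.get_obs(); print(o["qpos"].round(3),o["qd"].round(3),o["tcp_pos"],o["time"])
```

```text
[-0.134  0.286 -0.009  1.283  0.033  3.141] [ 0.001 -0.03   0.044  0.043  0.    -0.001] [ 0.50996129 -0.05886944  0.21711428] 2.2
```

Emit:
play_rows(moves="0 0 0 0 0 0 1; 0 0 0 0 0 0 1; 0 0 0 0 0 0 1")

```text
time: 2.45
tcp_pos: [0.5118, -0.0588, 0.2214]
eef_rot: [-0.058, 0.706, -0.035, -0.704]
wrist_force: [-0.0, 0.4, 0.2]
opening: 0.0851
```

Run:
```python
from bench import bot
o=bot.get_obs(); print(o["qpos"].round(3),o["qd"].round(3),o["tcp_pos"],o["time"],o["eef_rot"])
```

```text
[-0.133  0.282 -0.004  1.285  0.033  3.141] [ 0.004 -0.005  0.002 -0.001  0.001  0.   ] [ 0.51184597 -0.05878647  0.22136035] 2.45 [-0.05827919  0.70646697 -0.03495882 -0.70447557]
```

Emit:
play_rows(moves="0 0 0.03 0 0 0.08 1; 0 0 0.06 0 0 0.16 1; 0 0 0.06 0 0 0.24 1; 0 0 0.06 0 0 0.32 1; 0 0 0.06 0 0 0.4 1; 0 0 0.06 0 0 0.48 1; 0 0 0.06 0 0 0.56 1; 0 0 0.06 0 0 0.64 1; 0 0 0.06 0 0 0.72 1; 0 0 0.06 0 0 0.8 1; 0 0 0.06 0 0 0.88 1; 0 0 0.06 0 0 0.96 1")

```text
time: 3.45
tcp_pos: [0.5118, -0.0586, 0.2815]
eef_rot: [-0.44, -0.539, -0.457, 0.554]
wrist_force: [-0.8, 0.2, 0.3]
opening: 0.0854
```

Emit:
play_rows(moves="0 0 0 0 0 0.08 1; 0 0 0 0 0 0.16 1; 0 0 0 0 0 0.24 1; 0 0 0 0 0 0.32 1; 0 0 0 0 0 0.4 1; 0 0 0 0 0 0.48 1; 0 0 0 0 0 0.56 1; 0 0 0 0 0 0.64 1; 0 0 0 0 0 0.72 1; 0 0 0 0 0 0.8 1; 0 0 0 0 0 0.88 1; 0 0 0 0 0 0.96 1")

```text
time: 4.45
tcp_pos: [0.5118, -0.0586, 0.2816]
eef_rot: [0.7, 0.082, 0.701, -0.106]
wrist_force: [-0.5, 0.6, -0.2]
opening: 0.0859
```

```bash
cat > st.py <<'E'
from bench import bot
from h import *
def st():
    o=bot.get_obs(); m=R.from_quat(np.roll(o["eef_rot"],-1)).as_matrix()
    print(round(o["time"],2),"tcp",o["tcp_pos"],"q",o["qpos"].round(3),"F",o["wrist_force"].round(1),"open",round(o["opening"],4))
    print("approach",m[:,0],"yaw(y)",np.degrees(np.arctan2(m[1,1],m[0,1])).round(2))
if __name__=="__main__": st()
E
python3 st.py
```

```text
4.45 tcp [ 0.5118 -0.0586  0.2816] q [-0.096  0.261  0.125  1.438 -0.033  0.172] F [-0.5  0.6 -0.2] open 0.0859
approach [-0.006  -0.0324 -0.9995] yaw(y) 74.7
```

Emit:
play_rows(moves="0.008 0.035 0 0.0206 -0.004 0.048 1; 0.016 0.07 0 0.0206 -0.004 0.048 1; 0.024 0.105 0 0.0206 -0.004 0.048 1; 0.032 0.14 0 0.0206 -0.004 0.048 1; 0.04 0.175 0 0.0206 -0.004 0.048 1; 0.048 0.21 -0.03 0.0206 -0.004 0.048 1; 0.056 0.245 -0.07 0.0206 -0.004 0.048 1; 0.056 0.252 -0.1 0.0206 -0.004 0.048 1; 0.056 0.252 -0.12 0.0206 -0.004 0.048 1; 0.056 0.252 -0.14 0.0206 -0.004 0.048 1; 0.056 0.252 -0.14 0.0206 -0.004 0.048 1; 0.056 0.252 -0.14 0.0206 -0.004 0.048 1")

```text
time: 5.45
tcp_pos: [0.567, 0.1934, 0.1403]
eef_rot: [0.703, 0.069, 0.704, -0.07]
wrist_force: [0.1, 0.2, 1.2]
opening: 0.0854
```

Run:
```python
from st import *; st()
import cv2
a=bot.capture("scene")["color"]
cv2.imwrite("pics/v2.png",cv2.resize(a[180:370,330:510],None,fx=3,fy=3))
```

```text
5.45 tcp [0.567  0.1934 0.1403] q [0.329 0.498 0.104 1.179 0.    0.526] F [0.1 0.2 1.2] open 0.0854
approach [-0.0023 -0.0007 -1.    ] yaw(y) 78.68
```

View pics/v2.png

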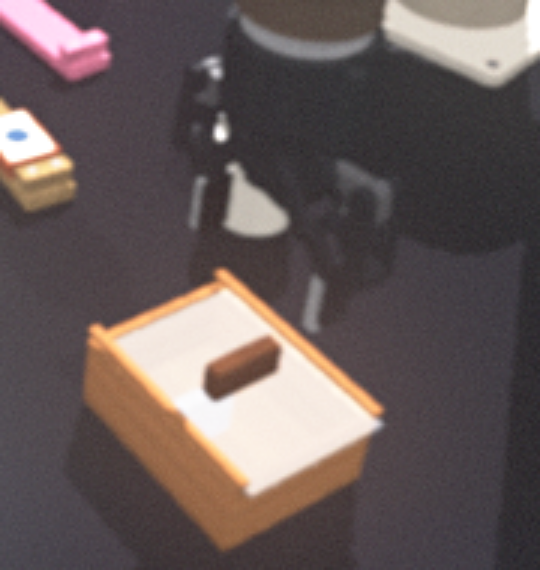

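The gripper stands above the handle, straddling it along box y (handle at about (240,367) in the crop). I'll descend and close.

Emit:
play_rows(moves="0 0 -0.025 0 0 0 1; 0 0 -0.05 0 0 0 0.6; 0 0 -0.062 0 0 0 0.2; 0 0 -0.062 0 0 0 -0.5; 0 0 -0.062 0 0 0 -1; 0 0 -0.062 0 0 0 -1; 0 0 -0.062 0 0 0 -1; 0 0 -0.062 0 0 0 -1; 0 0 -0.062 0 0 0 -1")

```text
time: 6.25
tcp_pos: [0.5694, 0.1939, 0.0813]
eef_rot: [0.705, 0.07, 0.702, -0.069]
wrist_force: [0.1, -0.1, 7.0]
opening: 0.0125
```

Emit:
play_rows(moves="0 0 0.002 0 0 0 -1; 0.003 0.016 0.002 0 0 0 -1; 0.006 0.031 0.002 0 0 0 -1; 0.009 0.047 0.002 0 0 0 -1; 0.012 0.062 0.002 0 0 0 -1; 0.015 0.078 0.002 0 0 0 -1; 0.018 0.093 0.002 0 0 0 -1; 0.021 0.108 0.002 0 0 0 -1; 0.023 0.118 0.002 0 0 0 -1; 0.024 0.123 0.002 0 0 0 -1; 0.024 0.124 0.002 0 0 0 -1; 0.024 0.124 0.002 0 0 0 -1")

```text
time: 7.25
tcp_pos: [0.5915, 0.308, 0.0813]
eef_rot: [0.704, 0.065, 0.703, -0.078]
wrist_force: [-1.7, -23.1, 10.6]
opening: 0.0131
```

```bash
python3 st.py
```

```text
7.25 tcp [0.5915 0.308  0.0813] q [ 0.487  0.68   0.26   1.161 -0.015  0.69 ] F [ -1.7 -23.1  10.6] open 0.0131
approach [-0.0016 -0.018  -0.9998] yaw(y) 78.36
```

Emit:
play_rows(moves="0 0 0 0 0 0 -0.3; 0 0 0 0 0 0 0.3; 0 0 0.02 0 0 0 0.6; 0 0 0.05 0 0 0 0.6; 0 0 0.08 0 0 0 0.6; -0.003 -0.035 0.11 0 0 0 0.4; -0.006 -0.07 0.14 0 0 0 0.4; -0.01 -0.11 0.16 0 0 0 0.2; -0.03 -0.15 0.16 0 0 0 0.1; -0.05 -0.19 0.16 0 0 0 0; -0.07 -0.23 0.16 0 0 0 0; -0.09 -0.27 0.16 0 0 0 0")

```text
time: 8.25
tcp_pos: [0.5105, 0.0668, 0.241]
eef_rot: [0.704, 0.07, 0.704, -0.069]
wrist_force: [0.3, -0.6, 0.7]
opening: 0.0425
```

Run:
```python
from st import *; st()
import cv2
a=bot.capture("scene")["color"];b=bot.capture("top")["color"]
cv2.imwrite("pics/s3.png",a);cv2.imwrite("pics/t3.png",b)
cv2.imwrite("pics/v3.png",np.hstack([cv2.resize(a[230:430,340:540],(400,400),interpolation=2),cv2.resize(b[170:270,90:190][:, :],(400,400),interpolation=2)]))
```

```text
8.25 tcp [0.5105 0.0668 0.241 ] q [0.13  0.271 0.035 1.334 0.001 0.326] F [ 0.3 -0.6  0.7] open 0.0425
approach [ 0.0004  0.0011 -1.    ] yaw(y) 78.73
```

View pics/v3.png

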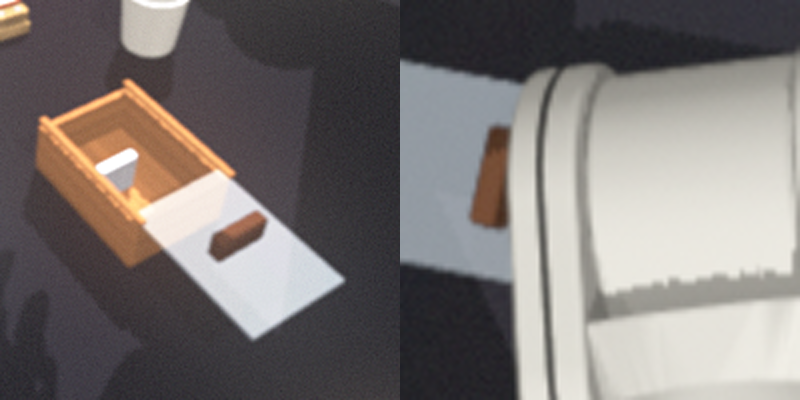

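Emit:
play_rows(moves="-0.01 -0.04 0 0 0 0 0; -0.02 -0.08 0 0 0 0 0; -0.03 -0.12 0 0 0 0 0; -0.03 -0.15 0 0 0 0 0; -0.03 -0.15 0 0 0 0 0")

```text
time: 8.77
tcp_pos: [0.4816, -0.0861, 0.2409]
eef_rot: [0.704, 0.071, 0.703, -0.072]
wrist_force: [0.3, 0.9, -0.9]
opening: 0.0425
```

Run:
```python
from st import *; st()
import cv2
a=bot.capture("scene")["color"];b=bot.capture("top")["color"]
cv2.imwrite("pics/s4.png",a);cv2.imwrite("pics/t4.png",b)
for n,im,z,(y0,y1,x0,x1) in(("top",b,.078,(190,240,100,125)),("scene",a,.069,(330,365,440,480))):
    c=im[y0:y1,x0:x1].astype(int); m=(c[...,0]<70)&(c[...,2]>c[...,0]+20); v,u=np.nonzero(m); print(n,m.sum(),u.mean()+x0,v.mean()+y0,ray(n,[(u.mean()+x0,v.mean()+y0)],z))
cv2.imwrite("pics/v4.png",np.hstack([cv2.resize(a[260:340,360:440],(400,400),interpolation=2),cv2.resize(b[185:265,135:215],(400,400),interpolation=2)]))
```

```text
8.77 tcp [ 0.4816 -0.0861  0.2409] q [-0.176  0.221 -0.032  1.317 -0.001  0.027] F [ 0.3  0.9 -0.9] open 0.0425
approach [ 0.0006 -0.0013 -1.    ] yaw(y) 78.36
top 199 113.81909547738694 213.85929648241205 [[0.5914 0.3047 0.078 ]]
scene 253 458.34387351778656 348.0592885375494 [[0.5936 0.3078 0.069 ]]
```

View pics/v4.png

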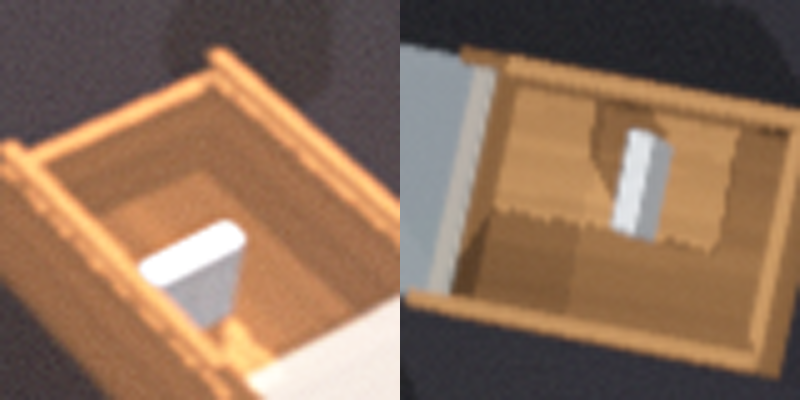

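The box is open and the spacer stands along box x, with its top at about (181.5,221.6) in the top view and (398,310) in the scene view. The lid is only about 115 mm open, so I'll push it a bit further after computing the spacer position.

Run:
```python
from h import *
T=lambda X,Y:(135+(X-400+.5)/5-.5,185+(Y+.5)/5-.5)
S=lambda X,Y:(360+(X+.5)/5-.5,260+(Y+.5)/5-.5)
w=ray('top',[T(642,134),T(625,236),T(634,185)],.046); print(w)
print(ray('scene',[S(147,277),S(238,229),S(193,252)],.046))
d=w[0]-w[1]; print(np.degrees(np.arctan2(d[1],d[0])),np.linalg.norm(d))
```

```text
[[0.6004 0.176  0.046 ]
 [0.5591 0.1821 0.046 ]
 [0.5797 0.1789 0.046 ]]
[[0.6031 0.1771 0.046 ]
 [0.5611 0.1839 0.046 ]
 [0.5818 0.1802 0.046 ]]
-8.426238523469133 0.04169659162334113
```

Emit:
play_rows(moves="0.01 0.04 0 0 0 0 0; 0.02 0.08 0 0 0 0 0; 0.03 0.12 0 0 0 0 0; 0.04 0.16 0 0 0 0 0; 0.055 0.2 0 0 0 0 0; 0.07 0.24 0 0 0 0 0; 0.085 0.28 0 0 0 0 0; 0.1 0.32 0 0 0 0 0; 0.108 0.36 0 0 0 0 0; 0.11 0.395 -0.02 0 0 0 0; 0.11 0.395 -0.05 0 0 0 0; 0.11 0.395 -0.08 0 0 0 0")

```text
time: 9.87
tcp_pos: [0.5906, 0.319, 0.1596]
eef_rot: [0.704, 0.068, 0.704, -0.066]
wrist_force: [0.5, -1.3, -1.9]
opening: 0.0424
```

```bash
python3 st.py
```

```text
9.87 tcp [0.5906 0.319  0.1596] q [0.495 0.627 0.375 1.317 0.002 0.685] F [ 0.5 -1.3 -1.9] open 0.0424
approach [ 0.0013  0.0024 -1.    ] yaw(y) 79.1
```

Emit:
play_rows(moves="0 0 -0.02 0 0 0 0; 0 0 -0.04 0 0 0 0; 0 0 -0.04 0 0 0 0; 0 0 -0.04 0 0 0 0")

```text
time: 10.2
tcp_pos: [0.5896, 0.3142, 0.119]
eef_rot: [0.702, 0.068, 0.705, -0.069]
wrist_force: [0.4, 0.1, 0.7]
opening: 0.0429
```

```bash
python3 st.py
```

```text
10.2 tcp [0.5896 0.3142 0.119 ] q [0.489 0.649 0.308 1.233 0.001 0.684] F [0.4 0.1 0.7] open 0.0429
approach [-0.0042 -0.0012 -1.    ] yaw(y) 78.82
```

Emit:
play_rows(moves="0 -0.002 -0.02 0 0 0 0; 0 -0.002 -0.043 0 0 0 0; 0 -0.002 -0.043 0 0 0 0; 0.001 0.003 -0.043 0 0 0 0; 0.002 0.007 -0.043 0 0 0 0; 0.003 0.011 -0.043 0 0 0 0; 0.004 0.015 -0.043 0 0 0 0; 0.005 0.017 -0.043 0 0 0 0; 0.005 0.017 -0.043 0 0 0 0; 0.005 0.017 -0.043 0 0 0 0")

```text
time: 11.03
tcp_pos: [0.595, 0.3218, 0.0795]
eef_rot: [0.703, 0.066, 0.704, -0.077]
wrist_force: [-7.8, -20.5, 8.6]
opening: 0.0425
```

```bash
python3 st.py
```

```text
11.03 tcp [0.595  0.3218 0.0795] q [ 0.501  0.701  0.294  1.175 -0.011  0.703] F [ -7.8 -20.5   8.6] open 0.0425
approach [-0.0042 -0.015  -0.9999] yaw(y) 78.42
```

The force rises at the same lid position as before. Measured from the box's fitted centre (not from the starting handle position), the handle is about 122 mm out, so the lid is at its end stop. Next is the spacer.

Emit:
play_rows(moves="0 -0.01 0 0 0 0 0; 0 -0.014 0.03 0 0 0 0; 0 -0.014 0.06 0 0 0 0; -0.005 -0.05 0.07 0 0 0.02 0; -0.01 -0.09 0.07 0 0 0.02 0; -0.014 -0.125 0.07 0 0 0.02 0; -0.014 -0.148 0.06 0 0 0.02 0; -0.014 -0.148 0.05 0 0 0.02 0; -0.014 -0.148 0.04 0 0 0.02 0; -0.014 -0.148 0.04 0 0 0.02 0; -0.014 -0.148 0.04 0 0 0.02 0")

```text
time: 11.95
tcp_pos: [0.5825, 0.1829, 0.1173]
eef_rot: [0.704, 0.058, 0.705, -0.058]
wrist_force: [-0.1, 0.2, -0.2]
opening: 0.0426
```

```bash
python3 st.py
```

```text
11.95 tcp [0.5825 0.1829 0.1173] q [0.304 0.536 0.105 1.14  0.001 0.469] F [-0.1  0.2 -0.2] open 0.0426
approach [-0.001   0.0003 -1.    ] yaw(y) 80.56
```

Emit:
play_rows(moves="-0.001 -0.003 -0.02 0 0 0 0; -0.001 -0.003 -0.045 0 0 0 0; -0.001 -0.003 -0.065 0 0 0 0; -0.001 -0.003 -0.071 0 0 0 0; -0.001 -0.003 -0.071 0 0 0 0; -0.001 -0.003 -0.071 0 0 0 -0.5; -0.001 -0.003 -0.071 0 0 0 -1; -0.001 -0.003 -0.071 0 0 0 -1; -0.001 -0.003 -0.071 0 0 0 -1; -0.001 -0.003 -0.071 0 0 0 -1; -0.001 -0.003 -0.071 0 0 0 -1")

```text
time: 12.87
tcp_pos: [0.583, 0.1792, 0.0484]
eef_rot: [0.706, 0.059, 0.704, -0.058]
wrist_force: [0.6, 0.7, 6.7]
opening: 0.0093
```

Run:
```python
from st import *; st()
import cv2
a=bot.capture("scene")["color"]
cv2.imwrite("pics/v5.png",cv2.resize(a[220:350,340:470],(520,520),interpolation=2))
```

```text
12.87 tcp [0.583  0.1792 0.0484] q [0.298 0.598 0.014 0.983 0.001 0.464] F [0.6 0.7 6.7] open 0.0093
approach [ 0.003   0.0016 -1.    ] yaw(y) 80.47
```

View pics/v5.png

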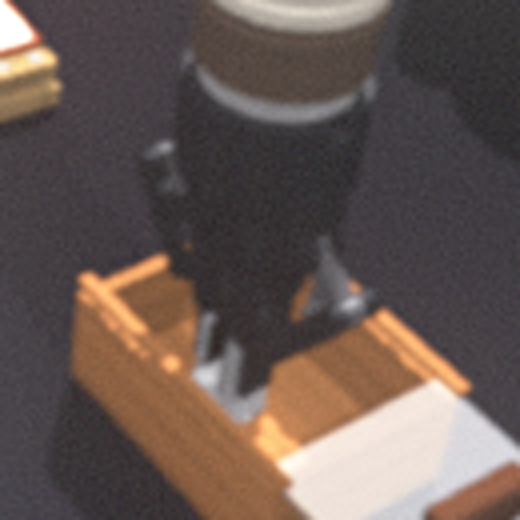

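Spacer is gripped (opening 9.3 mm); the crop shows the pads on its upper part at about (225,375). Lift and carry.

Emit:
play_rows(moves="0 0 0 0 0 0 -1; 0 0 0.02 0 0 0 -1; 0 0 0.045 0 0 0 -1; 0 0 0.07 0 0 0 -1; 0 0 0.09 0 0 0 -1; 0.005 -0.03 0.1 0 0 0.01 -1; 0.01 -0.06 0.1 0 0 0.01 -1; 0.016 -0.09 0.1 0 0 0.01 -1; 0.022 -0.12 0.1 0 0 0.01 -1; 0.028 -0.15 0.1 0 0 0.01 -1; 0.034 -0.18 0.1 0 0 0.01 -1; 0.038 -0.205 0.1 0 0 0.01 -1", grip_force=50)

```text
time: 13.92
tcp_pos: [0.6194, -0.0288, 0.1463]
eef_rot: [0.705, 0.053, 0.705, -0.054]
wrist_force: [-0.4, -0.4, 0.1]
opening: 0.0086
```

Emit:
play_rows(moves="0.002 -0.02 -0.01 0 0 0 -1; 0.002 -0.02 -0.03 0 0 0 -1; 0.002 -0.02 -0.04 0 0 0 -1; 0.002 -0.02 -0.04 0 0 0 -1; 0.002 -0.02 -0.04 0 0 0 -1")

```text
time: 14.33
tcp_pos: [0.6205, -0.0459, 0.1056]
eef_rot: [0.704, 0.053, 0.706, -0.053]
wrist_force: [0.8, 0.4, 0.7]
opening: 0.0083
```

Run:
```python
from st import *; st()
import cv2
a=bot.capture("scene")["color"];b=bot.capture("top")["color"]
cv2.imwrite("pics/s6.png",a)
cv2.imwrite("pics/v6.png",np.hstack([cv2.resize(a[190:290,250:350],(500,500),interpolation=2),cv2.resize(b[170:250,260:308],(300,500),interpolation=2)]))
```

```text
14.33 tcp [ 0.6205 -0.0459  0.1056] q [-0.074  0.57   0.129  1.134 -0.     0.076] F [0.8 0.4 0.7] open 0.0083
approach [-0.0036  0.0002 -1.    ] yaw(y) 81.4
```

View pics/v6.png

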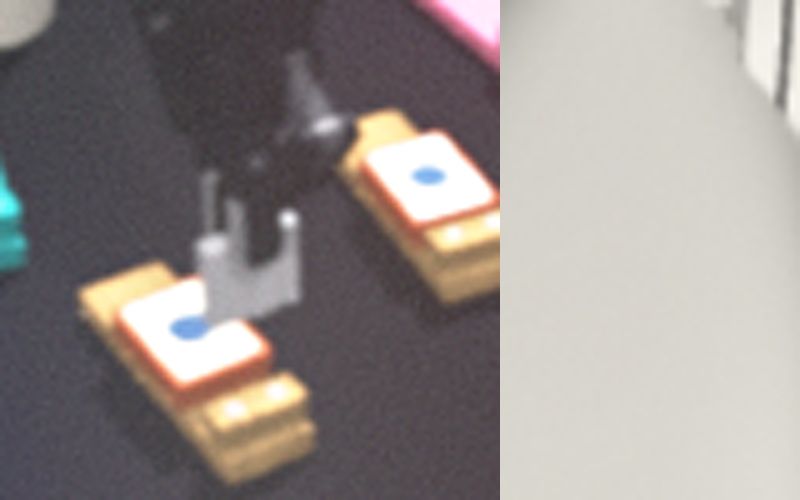

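The spacer hangs upright over board_1 (bottom edge at about (208,322)–(298,300) in the crop). The gap, between the tile front at (185,400)–(270,355) and the stop's rear edge at (200,408)–(288,375), is partly visible. I'll convert these to world.

Run:
```python
from h import *
S=lambda X,Y:(250+(X+.5)/5-.5,190+(Y+.5)/5-.5)
r=R.from_euler('z',-np.radians(-8.66)); L=lambda w:r.apply(w-[.6169,-.0836,0])
print("spacer +y bottom",L(ray('scene',[S(208,322),S(298,300)],.0632)))
print("spacer +y top   ",L(ray('scene',[S(197,245),S(290,215)],.1032)))
print("tcp",L(np.array([.6205,-.0459,.1])))
print("stop rear top",L(ray('scene',[S(202,408),S(288,375)],.027)),"stop front top",L(ray('scene',[S(220,436),S(305,402)],.027)))
print("tile front top",L(ray('scene',[S(185,388),S(272,350)],.027)))
```

```text
spacer +y bottom [[ 0.0144  0.0358  0.0632]
 [-0.0231  0.0438  0.0632]]
spacer +y top    [[ 0.0178  0.0354  0.1032]
 [-0.0227  0.039   0.1032]]
tcp [-0.0021  0.0378  0.1   ]
stop rear top [[ 0.0228  0.043   0.027 ]
 [-0.0172  0.045   0.027 ]] stop front top [[ 0.0254  0.0612  0.027 ]
 [-0.0139  0.0628  0.027 ]]
tile front top [[ 0.0223  0.0287  0.027 ]
 [-0.0201  0.0281  0.027 ]]
```

Emit:
play_rows(moves="0.004 -0.001 -0.01 0 0 0 -1; 0.005 -0.001 -0.02 0 0 0 -1; 0.005 -0.001 -0.029 0 0 0 -1; 0.005 -0.001 -0.029 0 0 0 -1; 0.005 -0.001 -0.029 0 0 0 -1")

```text
time: 14.85
tcp_pos: [0.6255, -0.0472, 0.076]
eef_rot: [0.704, 0.053, 0.706, -0.053]
wrist_force: [-0.7, -1.2, -1.7]
opening: 0.0084
```

Run:
```python
from st import *; st()
import cv2
a=np.mean([bot.capture("scene")["color"].astype(float) for _ in range(6)],0)
cv2.imwrite("pics/v7.png",cv2.resize(np.uint8(a[215:290,260:335]),(600,600),interpolation=2))
```

```text
14.85 tcp [ 0.6255 -0.0472  0.076 ] q [-0.075  0.605  0.109  1.078 -0.     0.075] F [-0.7 -1.2 -1.7] open 0.0084
approach [-0.0036  0.0002 -1.    ] yaw(y) 81.38
```

View pics/v7.png

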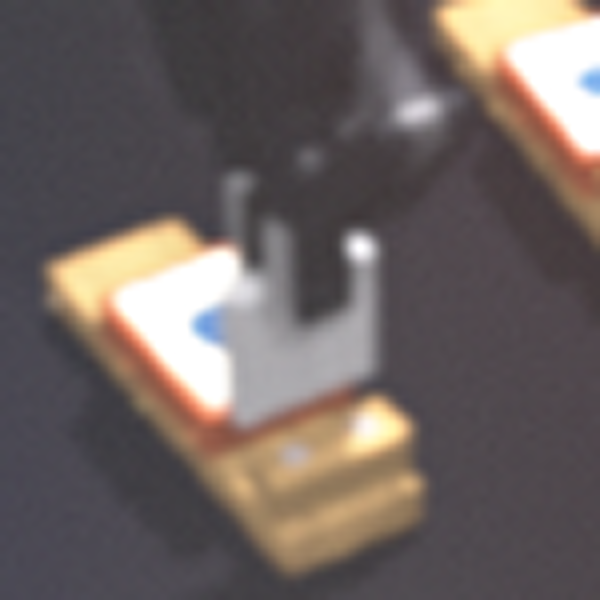

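The spacer is just above the gap: its +y bottom edge is at (236,428)–(378,374) and the stop's rear top edge is at about (248,466)–(380,398).

Run:
```python
from h import *
S=lambda X,Y:(260+(X+.5)/8-.5,215+(Y+.5)/8-.5)
r=R.from_euler('z',-np.radians(-8.66)); L=lambda w:r.apply(w-[.6169,-.0836,0])
print("spacer +y bottom",L(ray('scene',[S(236,428),S(378,374)],.0336)))
print("stop rear top",L(ray('scene',[S(248,466),S(380,398)],.027)),"stop front top",L(ray('scene',[S(272,490),S(412,436)],.027)))
print("tile left front top",L(ray('scene',[S(203,425)],.027)))
print("base front bottom",L(ray('scene',[S(290,577),S(425,515)],0)))
print("tcp",L(np.array([.6255,-.0472,.1])))
# predicted pixel (crop) of spacer +y bottom edge and of gap features under fitted board
w=R.from_euler('z',-np.radians(8.66)).apply([[.02,.041,.0336],[-.02,.041,.0336],[.02,.045,.027],[-.02,.045,.027],[.02,.06,.027],[-.02,.06,.027],[.022,.027,.027]])+[.6169,-.0836,0]
print(((proj('scene',w)-[260,215]+.5)*8-.5).round(0))
```

```text
spacer +y bottom [[ 0.0231  0.0403  0.0336]
 [-0.018   0.0424  0.0336]]
stop rear top [[ 0.0243  0.0478  0.027 ]
 [-0.0174  0.0441  0.027 ]] stop front top [[ 0.0239  0.0587  0.027 ]
 [-0.0163  0.0609  0.027 ]]
tile left front top [[0.0259 0.0282 0.027 ]]
base front bottom [[ 0.0222  0.0633  0.    ]
 [-0.0189  0.0629  0.    ]]
tcp [0.003  0.0373 0.1   ]
[[248. 425.]
 [382. 368.]
 [257. 453.]
 [390. 396.]
 [288. 487.]
 [422. 429.]
 [214. 417.]]
```

Centred in the gap within about 1 mm, so I'll lower it.

Emit:
play_rows(moves="0 0 -0.006 0 0 0 -1; 0 0 -0.012 0 0 0 -1; 0 0 -0.017 0 0 0 -1; 0 0 -0.02 0 0 0 -1; 0 0 -0.022 0 0 0 -1; 0 0 -0.022 0 0 0 -1; 0 0 -0.022 0 0 0 -1")

```text
time: 15.73
tcp_pos: [0.6266, -0.0475, 0.0554]
eef_rot: [0.705, 0.053, 0.705, -0.053]
wrist_force: [-0.2, -0.8, -1.0]
opening: 0.0085
```

```bash
python3 st.py
```

```text
15.73 tcp [ 0.6266 -0.0475  0.0554] q [-0.076  0.625  0.085  1.032 -0.     0.075] F [-0.2 -0.8 -1. ] open 0.0085
approach [-0.0007 -0.0001 -1.    ] yaw(y) 81.37
```

Inside the gap with no contact force yet. Continue down gently.

Emit:
play_rows(moves="0 0 -0.001 0 0 0 -1; 0 0 -0.002 0 0 0 -1; 0 0 -0.003 0 0 0 -1; 0 0 -0.003 0 0 0 -1; 0 0 -0.003 0 0 0 -1")

```text
time: 16.15
tcp_pos: [0.6269, -0.0475, 0.0545]
eef_rot: [0.705, 0.053, 0.705, -0.053]
wrist_force: [-3.0, -0.8, 8.9]
opening: 0.0084
```

```bash
python3 st.py
```

```text
16.15 tcp [ 0.6269 -0.0475  0.0545] q [-0.076  0.626  0.083  1.027 -0.     0.075] F [-3.  -0.8  8.9] open 0.0084
approach [ 0.0011 -0.0002 -1.    ] yaw(y) 81.37
```

Emit:
play_rows(moves="0 0 0.001 0 0 0 -1; 0 0 0.001 0 0 0 -0.7; 0 0 0.001 0 0 0 -0.4; 0 0 0.001 0 0 0 -0.2; 0 0 0.001 0 0 0 -0.2; 0 0 0.02 0 0 0 -0.2; 0 0 0.045 0 0 0 -0.2; 0 0 0.07 0 0 0 -0.2; 0 0 0.09 0 0 0 -0.5; 0 0 0.09 0 0 0 -1; 0 0 0.09 0 0 0 -1")

```text
time: 17.07
tcp_pos: [0.6276, -0.0475, 0.1438]
eef_rot: [0.706, 0.053, 0.704, -0.053]
wrist_force: [-0.7, 0.3, -0.2]
opening: 0.0007
```

```bash
python3 st.py
```

```text
17.07 tcp [ 0.6276 -0.0475  0.1438] q [-0.076  0.55   0.201  1.219 -0.     0.075] F [-0.7  0.3 -0.2] open 0.0007
approach [ 0.0027 -0.0003 -1.    ] yaw(y) 81.37
```

Emit:
play_rows(moves="-0.002 -0.01 0 0 0 -0.08 -1; -0.004 -0.02 0 0 0 -0.16 -1; -0.006 -0.03 0 0 0 -0.24 -1; -0.008 -0.04 0 0 0 -0.32 -1; -0.01 -0.05 0 0 0 -0.4 -1; -0.012 -0.06 0 0 0 -0.48 -1; -0.014 -0.07 0 0 0 -0.56 -1; -0.016 -0.08 0 0 0 -0.64 -1; -0.018 -0.09 0 0 0 -0.72 -1; -0.019 -0.095 0 0 0 -0.8 -1; -0.019 -0.095 0 0 0 -0.88 -1; -0.019 -0.095 0 0 0 -0.96 -1")

```text
time: 18.07
tcp_pos: [0.6062, -0.1428, 0.1401]
eef_rot: [-0.476, -0.521, -0.479, 0.522]
wrist_force: [0.9, -0.2, -0.6]
opening: -0.0002
```

Emit:
play_rows(moves="0 0 -0.03 0 0 -0.04 -1; 0 0 -0.05 0 0 -0.04 -1; 0 0 -0.07 0 0 -0.04 -1; 0 0 -0.07 0 0 -0.04 -1; 0 0 -0.07 0 0 -0.04 -1")

```text
time: 18.48
tcp_pos: [0.6053, -0.142, 0.0697]
eef_rot: [-0.461, -0.533, -0.465, 0.536]
wrist_force: [-0.2, -0.4, -0.2]
opening: 0.0003
```

Run:
```python
from st import *; st()
import cv2
a=np.mean([bot.capture("scene")["color"].astype(float) for _ in range(4)],0)
cv2.imwrite("pics/v8.png",cv2.resize(np.uint8(a[195:290,250:345]),(570,570),interpolation=2))
```

```text
18.48 tcp [ 0.6053 -0.142   0.0697] q [-0.231  0.603  0.087  1.061  0.001  1.483] F [-0.2 -0.4 -0.2] open 0.0003
approach [-0.0062  0.0021 -1.    ] yaw(y) -8.18
```

View pics/v8.png

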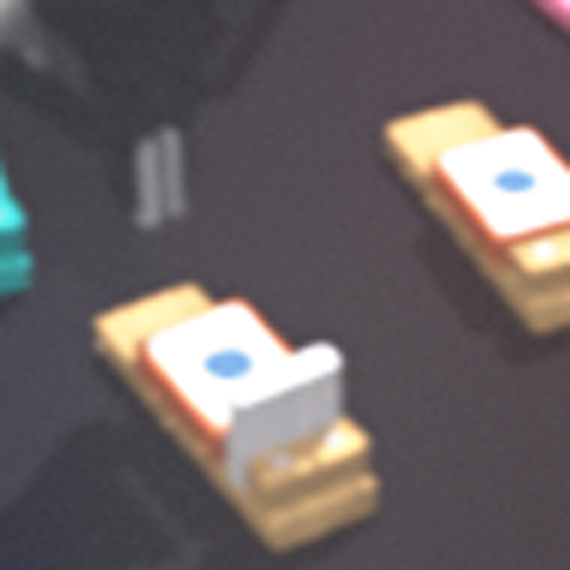

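The spacer stands upright in the gap at about (285,420), against the stop, and the fingers hover over the base behind the tile at (160,215). Next I'll descend with the fingers slightly open for a wide contact, then push.

Emit:
play_rows(moves="0.0035 -0.0005 -0.015 0 0 -0.004 -0.6; 0.0035 -0.0005 -0.03 0 0 -0.004 -0.6; 0.0035 -0.0005 -0.04 0 0 -0.004 -0.6; 0.0035 -0.0005 -0.04 0 0 -0.004 -0.6; 0.0035 -0.0005 -0.04 0 0 -0.004 -0.6; 0.0042 0.004 -0.04 0 0 -0.004 -0.6; 0.005 0.0095 -0.04 0 0 -0.004 -0.6; 0.005 0.0095 -0.04 0 0 -0.004 -0.6; 0.005 0.0095 -0.04 0 0 -0.004 -0.6")

```text
time: 19.43
tcp_pos: [0.6131, -0.1325, 0.0333]
eef_rot: [0.462, 0.536, 0.461, -0.535]
wrist_force: [-0.2, 0.0, -0.2]
opening: 0.0175
```

```bash
python3 st.py
```

```text
19.43 tcp [ 0.6131 -0.1325  0.0333] q [-0.213  0.645  0.057  0.981  0.001  1.506] F [-0.2  0.  -0.2] open 0.0175
approach [ 0.0012  0.0003 -1.    ] yaw(y) -8.48
```

Emit:
play_rows(moves="-0.0025 0 -0.002 0 0 0 -0.6; -0.0025 0 -0.004 0 0 0 -0.6; -0.002 0.003 -0.004 0 0 0 -0.6; -0.0015 0.006 -0.004 0 0 0 -0.6; -0.001 0.009 -0.004 0 0 0 -0.6; -0.001 0.009 -0.004 0 0 0 -0.6; -0.001 0.009 -0.004 0 0 0 -0.6")

```text
time: 20.02
tcp_pos: [0.6117, -0.1236, 0.0285]
eef_rot: [0.461, 0.536, 0.462, -0.536]
wrist_force: [-0.4, -0.1, -0.3]
opening: 0.0172
```

```bash
python3 st.py
```

```text
20.02 tcp [ 0.6117 -0.1236  0.0285] q [-0.2    0.646  0.044  0.969  0.001  1.52 ] F [-0.4 -0.1 -0.3] open 0.0172
approach [ 0.      0.0007 -1.    ] yaw(y) -8.51
```

Emit:
play_rows(moves="0.0003 0.002 0 0 0 0 -0.6; 0.0006 0.004 0 0 0 0 -0.6; 0.0009 0.006 0 0 0 0 -0.6; 0.001 0.007 0 0 0 0 -0.6; 0.001 0.007 0 0 0 0 -0.6; 0.001 0.007 0 0 0 0 -0.6")

```text
time: 20.52
tcp_pos: [0.6115, -0.1209, 0.0287]
eef_rot: [-0.462, -0.534, -0.459, 0.539]
wrist_force: [-2.4, -9.6, 1.8]
opening: 0.0171
```

```bash
python3 st.py
```

```text
20.52 tcp [ 0.6115 -0.1209  0.0287] q [-0.192  0.645  0.042  0.969 -0.007  1.531] F [-2.4 -9.6  1.8] open 0.0171
approach [-0.0019 -0.0069 -1.    ] yaw(y) -8.73
```

Emit:
play_rows(moves="0.0003 0.002 0 0 0 0 -0.6; 0.0003 0.002 0 0 0 0 -0.6; 0.0003 0.002 0 0 0 0 -0.6; 0.0003 0.002 0 0 0 0 -0.6")

```text
time: 20.85
tcp_pos: [0.6113, -0.1208, 0.0286]
eef_rot: [-0.462, -0.534, -0.458, 0.54]
wrist_force: [-4.6, -13.3, 1.7]
opening: 0.0169
```

Run:
```python
from st import *; st()
import cv2
a0=cv2.imread("pics/scene0.png"); a=bot.capture("scene")["color"]; cv2.imwrite("pics/s9.png",a)
r=R.from_euler('z',-np.radians(-8.66)); L=lambda w:r.apply(w-[.6169,-.0836,0])
for im in(a0,a):
    c=im[235:275,265:312].astype(int)
    m=(c[...,0]>c[...,2]+40)&(c[...,0]>120); v,u=np.nonzero(m); print("dot",m.sum(),L(ray('scene',[(u.mean()+265,v.mean()+235)],.027)))
    c=im[200:250,318:358].astype(int); m=(c[...,0]>c[...,2]+40)&(c[...,0]>120); v,u=np.nonzero(m); print("dot2",m.sum(),u.mean()+318,v.mean()+200)
# white tile top: area, oriented rect
    c=im[230:290,255:320]; w=((c.min(2)>195)).astype(np.uint8)
    print("white px",w.sum())
c=a[235:285,280:325]; g=cv2.cvtColor(c,cv2.COLOR_BGR2HSV)
m=((g[...,1]<45)&(g[...,2]>110)).astype(np.uint8); print("pale sum",m.sum())
```

```text
20.85 tcp [ 0.6113 -0.1208  0.0286] q [-0.19   0.645  0.042  0.969 -0.01   1.534] F [ -4.6 -13.3   1.7] open 0.0169
approach [-0.0029 -0.01   -0.9999] yaw(y) -8.82
dot 31 [[ 0.0011 -0.0031  0.027 ]]
dot2 21 335.14285714285717 224.66666666666666
white px 298
dot 21 [[0.001  0.0011 0.027 ]]
dot2 18 335.5 224.66666666666666
white px 250
pale sum 466
```

Run:
```python
from h import *
import cv2
ys=np.arange(-.05,.032,.002)
for n in("scene0","s9"):
    im=cv2.GaussianBlur(cv2.imread(f"pics/{n}.png"),(0,0),.5).astype(np.float32)
    for x in(.018,.0135,-.0145):
        w=R.from_euler('z',-np.radians(8.66)).apply(np.c_[np.full_like(ys,x+.002),ys,np.full_like(ys,.027)])+[.6169,-.0836,0]
        p=proj('scene',w).astype(np.float32)
        v=cv2.remap(im,p[:,:1].copy(),p[:,1:].copy(),1)[:,0]; print(n,x); print("B",v[:,0].astype(int).tolist())
```

```text
scene0 0.018
B [121, 145, 158, 167, 168, 168, 167, 163, 157, 153, 167, 190, 203, 223, 218, 224, 220, 222, 221, 225, 225, 227, 231, 231, 237, 235, 241, 234, 235, 224, 211, 196, 179, 173, 170, 161, 147, 126, 101, 86, 76]
scene0 0.0135
B [121, 144, 163, 172, 174, 174, 173, 171, 178, 200, 231, 248, 254, 254, 255, 254, 255, 254, 255, 255, 255, 255, 255, 255, 255, 255, 255, 255, 255, 254, 254, 253, 252, 247, 241, 225, 200, 159, 121, 93, 77]
scene0 -0.0145
B [86, 90, 94, 96, 97, 97, 98, 105, 136, 182, 225, 246, 253, 254, 255, 255, 255, 255, 255, 255, 255, 255, 255, 255, 255, 255, 255, 255, 255, 255, 255, 255, 255, 255, 255, 255, 248, 230, 177, 122, 92]
s9 0.018
B [96, 100, 98, 93, 86, 81, 84, 83, 83, 77, 80, 80, 93, 110, 127, 145, 150, 155, 161, 174, 175, 173, 161, 150, 144, 145, 145, 147, 149, 153, 155, 158, 156, 157, 154, 148, 143, 138, 137, 144, 153]
s9 0.0135
B [68, 67, 67, 65, 65, 65, 70, 75, 85, 94, 105, 119, 140, 167, 199, 218, 233, 241, 250, 251, 252, 242, 236, 229, 229, 226, 229, 227, 229, 229, 232, 230, 229, 220, 208, 194, 182, 176, 173, 173, 174]
s9 -0.0145
B [67, 64, 60, 59, 60, 63, 66, 74, 85, 93, 106, 121, 153, 197, 232, 251, 253, 254, 253, 253, 253, 253, 253, 252, 252, 252, 254, 254, 255, 255, 255, 255, 254, 254, 247, 230, 203, 181, 174, 173, 173]
```

The tile's rear edge moved about 8–9 mm (to y ≈ -24 mm, as it should when pinned) and the push is about 14 N. I'll let it settle and hand in.

Emit:
play_rows(moves="0 0 0 0 0 0 -0.6; 0 0 0 0 0 0 -0.6; 0 0 0 0 0 0 -0.6; 0 0 0 0 0 0 -0.6; 0 0 0 0 0 0 -0.6; 0 0 0 0 0 0 -0.6")

```text
time: 21.4
tcp_pos: [0.6113, -0.1208, 0.0287]
eef_rot: [-0.462, -0.534, -0.458, 0.54]
wrist_force: [-3.7, -13.4, 1.8]
opening: 0.0176
```

Run:
```python
from st import *; st(); print(bot.hand_in())
```

```text
21.4 tcp [ 0.6113 -0.1208  0.0287] q [-0.19   0.645  0.042  0.969 -0.01   1.534] F [ -3.7 -13.4   1.8] open 0.0176
approach [-0.0028 -0.0099 -0.9999] yaw(y) -8.82
the job is handed in; nothing more can be done
None
```

I slid the lid open to its stop and stood the spacer upright in the 18 mm gap of the far board, which I took to be board_1. I then pressed that tile against it with the fingers and handed in at 21.4 s, still pushing; no verdict was reported.

**Last checks:**
- **Push:** the wrist force held steady at about 14 N with the arm still.
- **Tile:** its rear edge had moved about 8–9 mm, which matches the tile pinning the spacer. Its two sides differed by about 1.5 mm, near the limit of the measurement. The blue dot on the tile showed only 4 mm of travel, but the spacer partly hid it, so I set that reading aside.
- **Spacer:** it touched down at the expected height, and the picture before the push shows it upright in the gap. I did not view a picture after pressing.
- **Lid:** the checks disagree. The handle is about 122 mm out from the box's fitted centre, but it moved only about 115 mm from where it started. Both are above the 110 mm required, and a second push moved it no further.
- **Other things on the table:** the narrow-gap tile's dot shifted less than half a pixel. I did not measure the vase, jar or cup.

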